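# Load the colony picker's deck

## Task

Load the lift-out deck of the colony-picking robot for its next run: put the orange tip box, the black strip rack, the petri dish, the amber bottle and the blue-capped bottle each into the nest or cup on the deck that is made for it (its shape, and guides of its colour: orange, black, white, brown, blue). Set each one down rather than dropping it, so that it sits flat and upright on the floor of its nest between the guides, and let go.

Things in the scene. Friction and masses are not known exactly. Their poses are not given: they have to be found in the camera images.
- tip_box: loose orange see-through pipette-tip box with closed lid, about 96 (its x) x 62 (its y) mm, 100 x 64 over its rims, 35 mm high, 0.06 kg. Origin: under its middle, 15 mm BELOW its underside (so at z = -15 mm when it stands on the bench, and 15 mm below the floor of its nest when seated); z up. Grip it across the 62 mm width; either way round will do
- strip_rack: loose small black rack for 8-tube strips, a flat block 72 (its x) x 30 (its y) x 16 mm high, 0.06 kg. Origin: centre of its underside, z up. Grip it across the 30 mm width; either way round will do
- dish: loose round clear petri dish with lid and pale agar, 62 mm diameter (the lid; the dish below it 58 mm), 16 mm high, 0.02 kg. Origin: centre of its underside, z up
- amber_bottle: loose round brown (amber) reagent bottle with a black cap, body 60 mm diameter, 114 mm high, the body straight up to about 65 mm, then shoulder and cap, 0.2 kg. Origin: centre of its underside, z up
- blue_bottle: loose round whitish reagent bottle with a blue cap and a green-banded label, body 63 mm diameter, 120 mm high, the body straight up to about 65 mm, then shoulder and cap, 0.2 kg. Origin: centre of its underside, z up
- tip_nest: nest for the tip box: ORANGE flared guides 16 mm high round a floor space 104 (x) x 70 (y) mm, 116 x 82 at the top, orange pad inside; 56 mm open for fingers midway on each long side. Grey adapter plate 134 (x) x 96 mm on the dark deck. Origin: centre of the nest floor (= plate top, 14 mm above the bench), z up. Low nests form the deck's front row, 108 mm apart; cups the back row, 142 mm behind.
- strip_nest: nest for the strip rack: BLACK flared guides 12 mm high round a floor space 80 (x) x 38 (y) mm, 89 x 47 at the top, black pad inside; 48 mm open for fingers midway on each long side. Grey adapter plate 134 (x) x 96 mm on the dark deck. Origin: centre of the nest floor (= plate top, 14 mm above the bench), z up. Low nests form the deck's front row, 108 mm apart; cups the back row, 142 mm behind.
- dish_nest: nest for the petri dish: four WHITE flared guides 13 mm high, on the diagonals, round a floor circle of 70 mm, 80 mm at the top, white disc inside; open for fingers along x and y. Grey adapter plate 134 (x) x 96 mm on the dark deck. Origin: centre of the nest floor (= plate top, 14 mm above the bench), z up. Low nests form the deck's front row, 108 mm apart; cups the back row, 142 mm behind.
- amber_cup: holder for the amber bottle: round BROWN flared cup 24 mm high, inside 70 mm across at the floor, 82 mm at the rim, outside 88 mm. Grey adapter plate 134 (x) x 96 mm on the dark deck. Origin: centre of the nest floor (= plate top, 14 mm above the bench), z up. Low nests form the deck's front row, 108 mm apart; cups the back row, 142 mm behind.
- blue_cup: holder for the blue-capped bottle: round BLUE flared cup 24 mm high, inside 70 mm across at the floor, 82 mm at the rim, outside 88 mm. Grey adapter plate 134 (x) x 96 mm on the dark deck. Origin: centre of the nest floor (= plate top, 14 mm above the bench), z up. Low nests form the deck's front row, 108 mm apart; cups the back row, 142 mm behind.

How it is judged:
By the outcome, as a careful person would: the job done as asked, in the order asked, and still so for the second after the job is handed in, with the robot touching nothing.
It also fails if it takes over 136 s, if anything falls off the work surface, if the arm or the gripper's body presses on something with over 40 N, if the wrist force passes 120 N, or if a joint passes its speed limit or range.

## Robot

A 6-joint arm with a two-finger parallel gripper is mounted at the origin on a cart in front of the work surface, level with it; the furniture and walls round the work are solid. World frame = base frame: x ahead of the robot, y to its left, z up, the work surface at z = 0. Lengths are in m, angles in rad, forces in N, time in s.
With the tool pointing down it reaches from about 0.3 to 0.775 m from the base axis. Payload 14.6 kg.
Tool frame: the origin (TCP) lies between the finger pads; the fingertips stand 22 mm ahead of it and the grasp point (between the pads) lies 3 mm ahead of it; z points along the fingers, y is the line along which they close (so a half turn about z gives the same grasp; the last joint's range is limited). The gripper opens to 94 mm and grips with 3 to 60 N. Pads are 16 mm wide; open, the fingers measure 119 mm over their backs; the gripper's body (75 mm by 177 mm) begins 78 mm behind the grasp point.
Start: joints at [-1.396, 0.3, 1.521, -0, 1.321, -0.067], TCP at [0.132, -0.534, 0.193] pointing down, gripper open.
Joint ranges: [-3.03, 3.03], [-0.79, 2.21], [0.23, 2.52], [-1.04, 4.18], [0, 3.07], [-2.55, 2.55]. Speed limits (rad/s): [2.22, 2.22, 2.57, 3.14, 3.14, 3.14].

## Interface

Orientations are given as a 3x3 rotation matrix whose columns are the frame's x, y, z axes.
In Python, from workcell import r, vision, job gives the robot as it stands (r), with the cameras (vision) and the job (job).
- The arm moves only by the shell command python3 shift.py FILE, which reads ROWS from the file FILE. ROWS is a JSON list of rows, 1 to 8 of them, each an object with the fields aperture (the finger opening in m), x, y, z (the shift in normalised numbers (1 is 60 cm)), drx, dry, drz (a rotation vector in fractions of the full range, 1 being 2 pi rad); a field left out counts as zero (the opening has to be given); each row is the pose to reach, as a shift and turn from the pose commanded when the command began, along the tool's axes at that moment; what a row does not reach only later rows make up. A row lasts 1/8 s, in which the tool goes at most 0.0625 m and 0.188 rad, less where a joint would pass 70% of its speed; a pose out of reach is approached as far as the arm can. The fingers move at their own pace and stop on an object; the grip force is fixed at half the most. Time passes only in rows, so rows that do not move let the fingers close. It prints the time, the measured TCP pose, the force, the opening and the grip force at its end. A shift or turn number past 1, either way, is cut back to 1. Input that does not fit is refused with a message, and nothing moves.
- r.sense(): the state, without advancing time (a new reading comes with each control period).
- vision.grab_frame(name): name is "scene" or "top" or "wrist"; returns a dict with "color" (480x640x3 uint8, blue, green, red), "vfov" (degrees; the focal length in pixels is half the picture's height over the tangent of half this angle, whatever the lens; pixels are square), "cx", "cy" (the principal point, pixels), "k1" (the pictures are not rectified: a ray, as slopes to the right and down, at radius r is drawn at 1 + k1 r^2 times it, then the intrinsics apply), "origin" and "attitude" of the camera in the world. Camera axes: x right, y down, z forward; pixel columns grow to the right and rows downward; lengths in m; the calibration is good to about 2 mm. A picture is of the moment at which its call begins. There is no depth.
- job.sign_off(): hands the job in; it is judged then, once.
The state is a dict: "time": time; "joint_pos": joint angles; "qd": joint speeds; "joint_efforts": joint torques, N m; "tool_pos": TCP position; "tcp_rot": TCP orientation; "ft_force": force on the tool from outside, world axes, zero at the start; "torque": the same for the moment, N m; "opening": finger opening in m; "grip_force": force on a finger pad.
Only numpy, scipy, OpenCV 4.12 (cv2) and the standard library are available. Lean on these libraries where they do the work, as an engineer would, in place of code of your own. Each camera call takes 0.05 s, during which the arm holds its last target. There are 200 camera calls.

## Working session

There is one attempt and no reset: what is moved stays moved. The work goes in short steps, Python scripts to look and compute and a shell command to move; the robot and the scene stay as the last step left them, time stands still between calls to the robot, and variables do not carry over. Pictures are saved under pics/ and viewed, at most 14 in all, crops included, and the job is handed in when it is done.

```bash
ls; mkdir -p pics
python3 - <<'E'
from workcell import r, vision, job
import cv2,numpy as np
s=r.sense();print(s)
for n in("scene","top","wrist"):
    f=vision.grab_frame(n);cv2.imwrite(f"pics/{n}0.png",f["color"])
    print(n,{k:v for k,v in f.items() if k!="color"})
E
```

```text
pics
shift.py
workcell.py
{'time': 0.0, 'joint_pos': array([-1.39557973e+00,  3.00483949e-01,  1.52157687e+00, -1.12589431e-05,
        1.32070662e+00, -6.66008640e-02]), 'qd': array([ 0.00112951, -0.00062182,  0.00011385,  0.00128423,  0.00106541,
        0.00011739]), 'joint_efforts': array([-2.26652010e-03, -5.31809628e+01, -3.52741098e+01,  7.06409407e-02,
        2.44026049e-02, -4.52106781e-05]), 'tool_pos': array([ 0.13165232, -0.5337247 ,  0.19268108]), 'tcp_rot': array([[ 9.70903694e-01,  2.39470187e-01, -2.15531067e-04],
       [ 2.39470275e-01, -9.70903009e-01,  1.15489161e-03],
       [ 6.73023488e-05, -1.17290181e-03, -9.99999310e-01]]), 'ft_force': array([-0.29832973,  1.00561199,  0.54247475]), 'torque': array([ 0.01194961, -0.0224445 ,  0.03872966]), 'grip_force': 0.0, 'opening': 0.0938813321647801}
scene {'vfov': 48.80837400088382, 'cx': 320.8352018957251, 'cy': 240.56599715639905, 'k1': -0.1431853692538671, 'origin': array([-0.17343955,  0.79345004,  0.88780646]), 'attitude': array([[-0.75908474, -0.39039162,  0.52094601],
       [-0.65070413,  0.4788008 , -0.58935043],
       [-0.01935189, -0.78634864, -0.61747982]])}
top {'vfov': 45.613520207746205, 'cx': 316.4744767340241, 'cy': 240.9353560171397, 'k1': -0.1393413545820258, 'origin': array([ 0.39463923, -0.01832453,  1.36162758]), 'attitude': array([[-0.01326088, -0.99516299,  0.09733842],
       [-0.99982807,  0.01193499, -0.01419112],
       [ 0.01296074, -0.09750987, -0.99515016]])}
wrist {'vfov': 59.63329666858416, 'cx': 317.25313944835443, 'cy': 239.221893654832, 'k1': -0.0133048291941595, 'origin': array([ 0.19994756, -0.51836905,  0.3850892 ]), 'attitude': array([[ 2.38905632e-01, -9.41457104e-01, -2.37871016e-01],
       [-9.71042345e-01, -2.31860880e-01, -5.75959721e-02],
       [-9.28846144e-04,  2.44742832e-01, -9.69587584e-01]])}
```

View pics/top0.png

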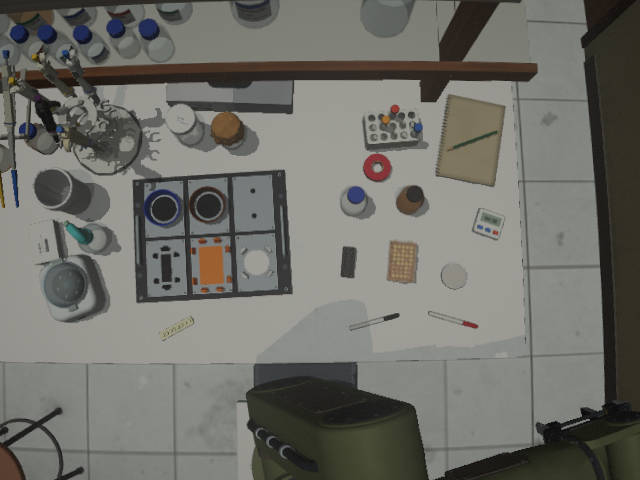

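View pics/scene0.png

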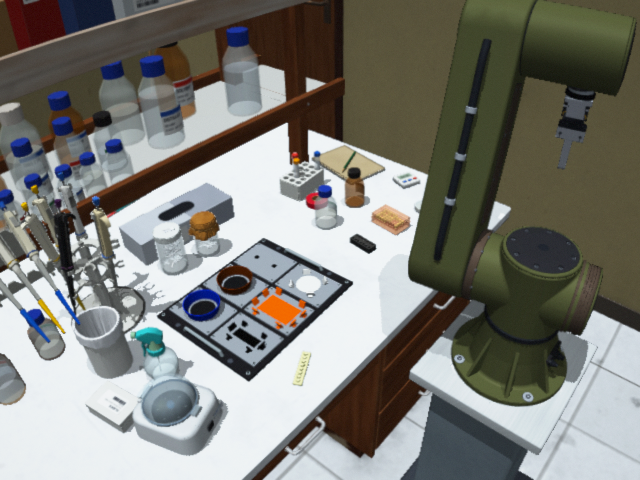

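The top view shows the items on the right: strip rack (348,262), tip box (403,262), dish (454,276), blue bottle (354,200) and amber bottle (410,198). The deck is on the left: strip nest (166,268), tip nest (211,265), dish nest (257,263), blue cup (163,208) and amber cup (209,206). The scene view agrees with this.

```bash
cat > h.py <<'E'
from workcell import r, vision, job
import cv2,numpy as np
from scipy.spatial.transform import Rotation as R
def K(f):
    F=240/np.tan(np.radians(f["vfov"])/2)
    return np.array([[F,0,f["cx"]],[0,F,f["cy"]],[0,0,1]])
def dist(f): # drawn = s*(1+k1 r^2): OpenCV's own model
    return np.array([f["k1"],0,0,0,0.])
def pt(f,uv,z):
    uv=np.asarray(uv,float).reshape(-1,1,2)
    s=cv2.undistortPoints(uv,K(f),dist(f)).reshape(-1,2)
    d=np.c_[s,np.ones(len(s))]@f["attitude"].T; o=f["origin"]
    return o+d*((z-o[2])/d[:,2])[:,None]
def proj(f,P):
    A=f["attitude"].T
    return cv2.projectPoints(np.asarray(P,float).reshape(-1,3),cv2.Rodrigues(A)[0],-A@f["origin"],K(f),dist(f))[0].reshape(-1,2)
def go(xyz,yaw):
    "shift in tool axes to bring TCP to xyz, tool down, tool x at yaw (rad)"
    s=r.sense();T=s["tcp_rot"]
    G=np.array([[np.cos(yaw),np.sin(yaw),0],[np.sin(yaw),-np.cos(yaw),0],[0,0,-1]])
    print("d",(T.T@(np.asarray(xyz)-s["tool_pos"])).round(4),"rot",R.from_matrix(T.T@G).as_rotvec().round(3),"t",round(s["time"],2))
E
python3 - <<'E'
from h import *
f=vision.grab_frame("top")
for n,uv,z in [("strip",(348,262),.016),("tip",(403,262),.035),("dish",(454,276),.016),("blue",(355,193),.12),("amber",(414,190),.114),("sn",(166,268),.014),("tn",(211,265),.014),("dn",(257,263),.014),("bc",(163,208),.014),("ac",(209,206),.014)]: print(n,pt(f,uv,z).round(3))
go([.50,-.22,.36],0)
E
```

```text
strip [[ 0.475 -0.111  0.016]]
tip [[ 0.472 -0.239  0.035]]
dish [[ 0.438 -0.364  0.016]]
blue [[ 0.621 -0.123  0.12 ]]
amber [[ 0.628 -0.255  0.114]]
sn [[0.466 0.321 0.014]]
tn [[0.472 0.213 0.014]]
dn [[0.476 0.104 0.014]]
bc [[0.61  0.33  0.014]]
ac [[0.614 0.219 0.014]]
d [ 0.4328 -0.2166 -0.1669] rot [-0.001  0.     0.242] t 0.2
```

View pics/wrist0.png

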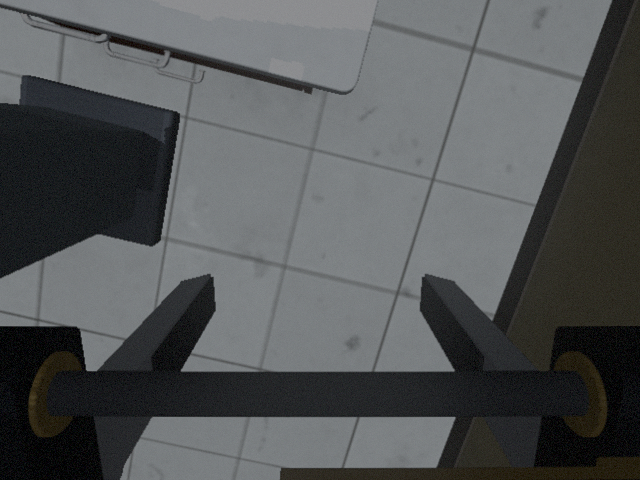

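The wrist view shows only the floor and bench edge for now. The fingers cover the area below row 270, so I'll put the objects in the upper half of the frame.

```bash
python3 -c "
from h import *
go([.40,-.23,.33],0)"
```

```text
d [ 0.3333 -0.2308 -0.1369] rot [-0.001  0.     0.242] t 0.2
```

Units first: shifts go in shares of 60 cm and turns go in shares of 2 pi rad. So 0.333 m / 0.6 = 0.555, -0.231 m / 0.6 = -0.385, 0.242 rad / 6.2832 = 0.0385.

```bash
echo '[{"aperture": 0.094, "x": 0.555, "y": -0.385, "z": -0.2283}, {"aperture": 0.094, "x": 0.555, "y": -0.385, "z": -0.2283, "drz": 0.0385}, {"aperture": 0.094, "x": 0.555, "y": -0.385, "z": -0.2283, "drz": 0.0385}, {"aperture": 0.094, "x": 0.555, "y": -0.385, "z": -0.2283, "drz": 0.0385}, {"aperture": 0.094, "x": 0.555, "y": -0.385, "z": -0.2283, "drz": 0.0385}, {"aperture": 0.094, "x": 0.555, "y": -0.385, "z": -0.2283, "drz": 0.0385}, {"aperture": 0.094, "x": 0.555, "y": -0.385, "z": -0.2283, "drz": 0.0385}, {"aperture": 0.094, "x": 0.555, "y": -0.385, "z": -0.2283, "drz": 0.0385}]' > path.dat && python3 shift.py path.dat; echo '[{"aperture": 0.094}, {"aperture": 0.094}]' > path.dat && python3 shift.py path.dat
python3 - <<'E'
from h import *
f=vision.grab_frame("wrist");cv2.imwrite("pics/w1.png",f["color"]);np.save("w1.npy",f,allow_pickle=True)
f=vision.grab_frame("top");cv2.imwrite("pics/top1.png",f["color"])
s=r.sense();print(s["tool_pos"],s["tcp_rot"])
E
```

```text
time: 1.2
tool_pos: [0.4014, -0.2279, 0.3312]
tcp_rot: [[1.0, 0.004, 0.002], [0.004, -1.0, -0.001], [0.002, 0.001, -1.0]]
ft_force: [-0.1, -0.4, -0.2]
opening: 0.0942
grip_force: 0.0
time: 1.45
tool_pos: [0.399, -0.2308, 0.3297]
tcp_rot: [[1.0, -0.002, -0.001], [-0.002, -1.0, 0.0], [-0.001, -0.0, -1.0]]
ft_force: [0.4, 0.3, 0.8]
opening: 0.0937
grip_force: 0.0
[ 0.39908669 -0.23073652  0.32993112] [[ 9.99998108e-01 -1.87739225e-03 -5.09200054e-04]
 [-1.87726513e-03 -9.99998207e-01  2.50013673e-04]
 [-5.09668514e-04 -2.49057296e-04 -9.99999839e-01]]
```

View pics/w1.png

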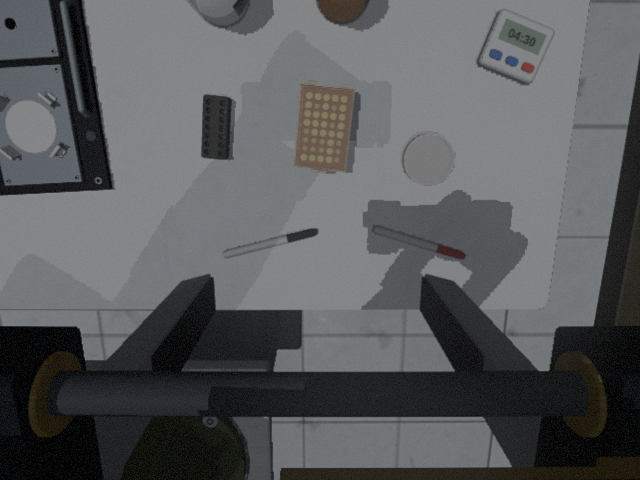

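The wrist view shows the strip rack around (217,127), the tip box around (326,127) and the dish around (429,158). I'll measure these with masks, and take the deck view next.

```bash
cat >> h.py <<'E'
def rect(f,mask,roi,z):
    x0,y0,x1,y1=roi;m=np.zeros_like(mask);m[y0:y1,x0:x1]=mask[y0:y1,x0:x1]
    m=cv2.morphologyEx(m,cv2.MORPH_CLOSE,np.ones((5,5)))
    c=max(cv2.findContours(m,cv2.RETR_EXTERNAL,cv2.CHAIN_APPROX_NONE)[0],key=cv2.contourArea)
    p=(pt(f,c.reshape(-1,2),z)[:,:2]*1000).astype(np.float32)
    q=cv2.minAreaRect(p);b=cv2.boxPoints(q)
    e=b[1]-b[0];g=b[2]-b[1]
    if np.hypot(*e)<np.hypot(*g):e,g=g,e
    a=np.degrees(np.arctan2(e[1],e[0]));a=(a+90)%180-90
    cc,rr=cv2.minEnclosingCircle(p)
    print("rect c",np.round(q[0],1),"LxW",np.hypot(*e).round(1),np.hypot(*g).round(1),"long-axis deg",round(float(a),1),"| circ",np.round(cc,1),round(rr*2,1),"area",len(c))
E
python3 - <<'E'
from h import *
f=np.load("w1.npy",allow_pickle=True).item();im=f["color"]
hsv=cv2.cvtColor(im,cv2.COLOR_BGR2HSV);H,S,V=cv2.split(hsv)
u=lambda m:(m*255).astype(np.uint8)
rect(f,u((S>70)),(270,60,380,200),.033)
rect(f,u((V<75)),(190,85,245,170),.016)
g=cv2.GaussianBlur(cv2.cvtColor(im,cv2.COLOR_BGR2GRAY),(3,3),0)
c=cv2.HoughCircles(g[115:205,385:475],cv2.HOUGH_GRADIENT_ALT,1,50,param1=60,param2=.6,minRadius=20,maxRadius=32)
print(c)
if c is not None:
    for q in c[0]: print("dish",pt(f,q[:2]+[385,115],.016)*1000,(pt(f,q[:2]+[385+q[2],115],.016)-pt(f,q[:2]+[385-q[2],115],.016))*1000)
go([.40,.23,.33],0)
E
```

```text
rect c [ 475.1 -238.8] LxW 82.3 52.5 long-axis deg -5.8 | circ [ 475.2 -238.7] 93.6 area 258
rect c [ 476.3 -115.7] LxW 71.6 36.9 long-axis deg -5.7 | circ [ 476.4 -115.3] 76.9 area 178
[[[44.       44.       26.105982]]]
dish [[ 439.4470179  -365.15238178   16.        ]] [[ -0.06470584 -62.26068792   0.        ]]
d [ 0.     -0.4607  0.    ] rot [-0.     0.001 -0.002] t 1.55
```

```bash
python3 -c "
from h import *
go([.475,-.239,.028],-.1)"
```

```text
d [0.0761 0.0082 0.3019] rot [-0.     0.001  0.098] t 1.55
```

In the tool's units: 0.302 m / 0.6 = 0.5033, 0.28 m / 0.6 = 0.4667, 0.098 rad / 6.2832 = 0.0156.

```bash
echo '[{"aperture": 0.094, "x": 0.1267, "y": 0.0133, "z": 0.0833, "drz": 0.0156}, {"aperture": 0.094, "x": 0.1267, "y": 0.0133, "z": 0.1667, "drz": 0.0156}, {"aperture": 0.094, "x": 0.1267, "y": 0.0133, "z": 0.2667, "drz": 0.0156}, {"aperture": 0.094, "x": 0.1267, "y": 0.0133, "z": 0.35, "drz": 0.0156}, {"aperture": 0.094, "x": 0.1267, "y": 0.0133, "z": 0.4167, "drz": 0.0156}, {"aperture": 0.094, "x": 0.1267, "y": 0.0133, "z": 0.4667, "drz": 0.0156}, {"aperture": 0.094, "x": 0.1267, "y": 0.0133, "z": 0.5033, "drz": 0.0156}, {"aperture": 0.094, "x": 0.1267, "y": 0.0133, "z": 0.5033, "drz": 0.0156}]' > path.dat && python3 shift.py path.dat
echo '[{"aperture": 0.05}, {"aperture": 0.05}, {"aperture": 0.05}, {"aperture": 0.05}, {"aperture": 0.05}]' > path.dat && python3 shift.py path.dat
```

```text
time: 2.55
tool_pos: [0.4745, -0.2381, 0.0269]
tcp_rot: [[0.995, -0.099, -0.003], [-0.099, -0.995, 0.002], [-0.003, -0.001, -1.0]]
ft_force: [0.9, 0.3, 0.6]
opening: 0.094
grip_force: 0.0
time: 3.18
tool_pos: [0.4757, -0.238, 0.0284]
tcp_rot: [[0.995, -0.098, 0.0], [-0.098, -0.995, -0.0], [0.0, 0.0, -1.0]]
ft_force: [0.4, 0.2, 0.3]
opening: 0.0509
grip_force: 0.0
```

Run:
```python
from h import *
f=vision.grab_frame("wrist");g=vision.grab_frame("scene");t=vision.grab_frame("top")
cv2.imwrite("pics/w2.png",np.hstack([cv2.resize(f["color"],(400,300)),cv2.resize(g["color"][150:300,300:500],(400,300))]))
```

```text
(no output)
```

View pics/w2.png

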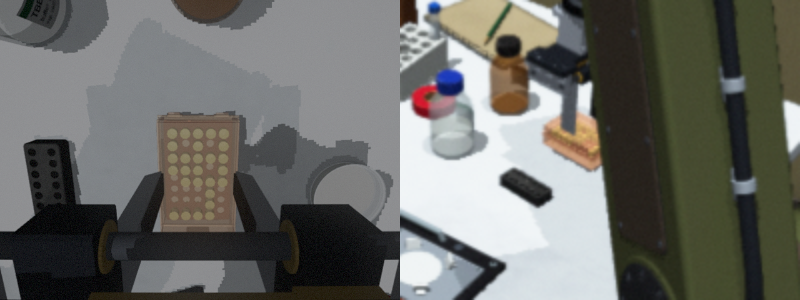

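The fingers look level with the box's long sides, (160,190) and (240,190), but no force is registered yet. I'll keep closing.

```bash
echo '[{"aperture": 0.0}, {"aperture": 0.0}, {"aperture": 0.0}]' > path.dat && python3 shift.py path.dat
```

```text
time: 3.7
tool_pos: [0.4757, -0.238, 0.0282]
tcp_rot: [[0.995, -0.098, -0.0], [-0.098, -0.995, 0.0], [-0.0, -0.0, -1.0]]
ft_force: [0.0, -0.6, 0.3]
opening: 0.0233
grip_force: 0.0
```

Run:
```python
from h import *
f=vision.grab_frame("wrist");g=vision.grab_frame("scene");t=vision.grab_frame("top")
cv2.imwrite("pics/w3.png",np.hstack([f["color"][120:420,120:520],cv2.resize(g["color"][150:300,300:500],(400,300))]))
```

```text
(no output)
```

View pics/w3.png

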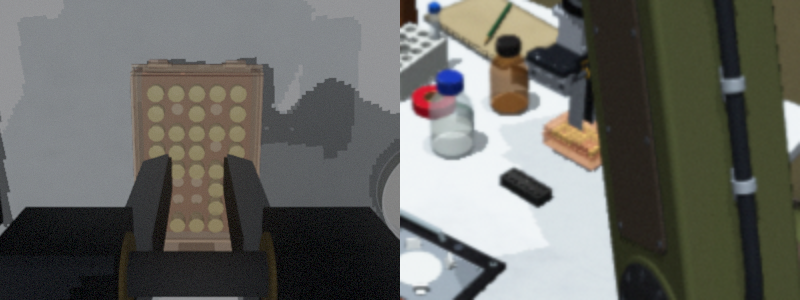

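The fingertips are drawn in front of the lid, at full-frame (285,278) and (352,278), so they may be above it. I'll check by projecting where the tips should be.

Run:
```python
from h import *
s=r.sense();T=s["tcp_rot"];p=s["tool_pos"];o=s["opening"]/2
print(s["opening"],s["grip_force"],p)
P=[p+T@[a,b*o,.022] for b in(1,-1) for a in(-.008,.008)]
f=vision.grab_frame("wrist");g=vision.grab_frame("scene")
w=f["color"].copy()
for q in proj(f,P): cv2.circle(w,tuple(np.int32(q)),3,(0,255,0),1)
S=cv2.resize(g["color"][150:250,360:500],None,fx=4,fy=4,interpolation=cv2.INTER_NEAREST)
for q in proj(g,P): cv2.circle(S,tuple(np.int32((q-[360,150])*4)),4,(0,255,0),1)
# box at measured place, top rim z .035
c,sn=np.cos(-.1),np.sin(-.1)
for z in(0,.035):
  B=[[.475+c*a-sn*b,-.239+sn*a+c*b,z] for a,b in((.05,.032),(-.05,.032),(-.05,-.032),(.05,-.032))]
  for q in proj(g,B): cv2.circle(S,tuple(np.int32((q-[360,150])*4)),4,(255,0,0),2)
  for q in proj(f,B): cv2.circle(w,tuple(np.int32(q)),3,(255,0,0),2)
cv2.imwrite("pics/w4.png",np.vstack([np.pad(w[150:340,40:600],((0,0),(0,0),(0,0))),S[:400]]))
```

```text
0.011525901608666768 0.0 [ 0.47569846 -0.23797853  0.02825197]
```

View pics/w4.png

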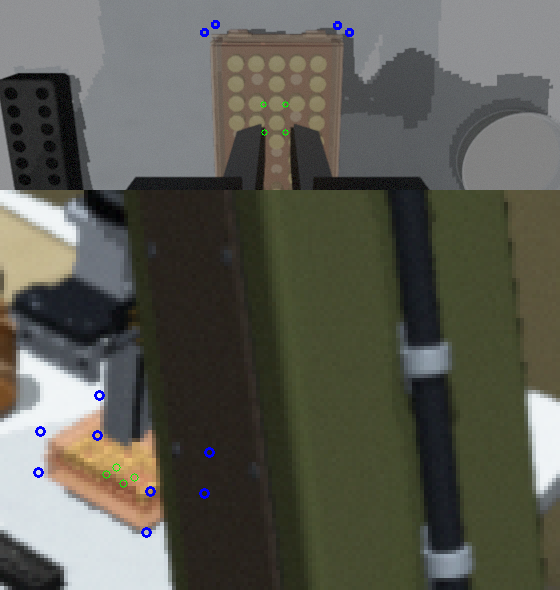

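Both the wrist and scene views put the real fingertips about 36 mm higher than the stated geometry. At opening 94 mm they subtend 207 px, where 175 px was expected. The fingers therefore closed above the lid without touching it. I'll open and step down, watching the force.

In the tool's units: -0.01 m / 0.6 = -0.0167.

```bash
echo '[{"aperture": 0.094, "z": -0.0167}, {"aperture": 0.094, "z": -0.0167}, {"aperture": 0.094, "z": -0.0167}, {"aperture": 0.094, "z": -0.0167}, {"aperture": 0.094, "z": -0.0167}, {"aperture": 0.094, "z": -0.0167}, {"aperture": 0.094, "z": -0.0167}, {"aperture": 0.094, "z": -0.0167}]' > path.dat && python3 shift.py path.dat 
echo '[{"aperture": 0.094}, {"aperture": 0.094}, {"aperture": 0.094}, {"aperture": 0.094}]' > path.dat && python3 shift.py path.dat
python3 - <<'E'
from h import *
s=r.sense();T=s["tcp_rot"];p=s["tool_pos"];print(p,s["opening"],s["joint_pos"])
g=vision.grab_frame("scene");t=vision.grab_frame("top")
P=[p+T@[a,b*.047,h] for h in(.022,-.0145) for b in(1,-1) for a in(-.008,.008)]
S=[]
for k,x0,y0 in((g,370,150),(t,350,210)):
    c=cv2.resize(k["color"][y0:y0+100,x0:x0+100],None,fx=4,fy=4,interpolation=cv2.INTER_CUBIC)
    for i,q in enumerate(proj(k,P)): cv2.circle(c,tuple(np.int32((q-[x0,y0])*4)),3,(0,255,0) if i<4 else (255,0,0),1)
    S.append(c)
cv2.imwrite("pics/w5.png",np.hstack(S))
E
```

```text
time: 4.95
tool_pos: [0.4757, -0.238, 0.0382]
tcp_rot: [[0.995, -0.098, 0.0], [-0.098, -0.995, -0.0], [0.0, -0.0, -1.0]]
ft_force: [-0.3, -1.1, -0.1]
opening: 0.0801
grip_force: 0.0
time: 5.45
tool_pos: [0.4757, -0.238, 0.0383]
tcp_rot: [[0.995, -0.098, 0.0], [-0.098, -0.995, 0.0], [0.0, -0.0, -1.0]]
ft_force: [-1.7, 0.6, 0.5]
opening: 0.0941
grip_force: 0.0
[ 0.4757008  -0.23799444  0.03825037] 0.0941263229223155 [-5.32757624e-01  4.43107269e-01  1.71880668e+00  1.19630953e-05
  9.79665689e-01  1.13623170e+00]
```

View pics/w5.png

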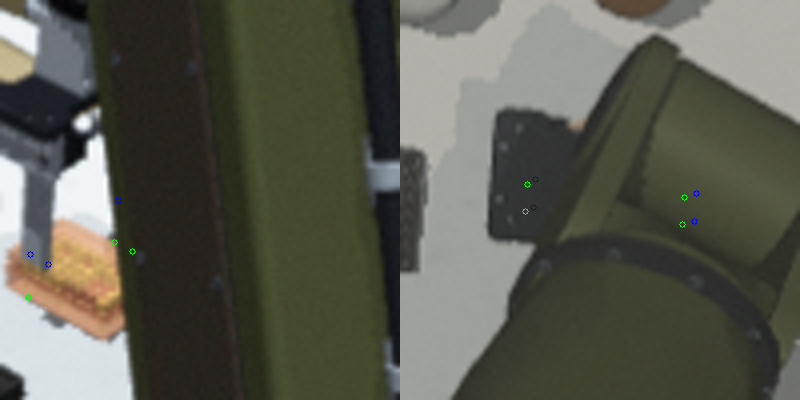

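The scene view agrees: the near fingertip is at crop (38,262), where the model with tips 14 mm behind the reported TCP puts it, with the tip-to-body length as stated. True tip height is therefore about tool_z + 0.013. I'll descend further.

In the tool's units: 0.033 m / 0.6 = 0.055, 0.012 m / 0.6 = 0.02.

```bash
echo '[{"aperture": 0.094, "z": 0.02}, {"aperture": 0.094, "z": 0.04}, {"aperture": 0.094, "z": 0.055}, {"aperture": 0.094, "z": 0.055}]' > path.dat && python3 shift.py path.dat 
echo '[{"aperture": 0.094, "z": 0.0083}, {"aperture": 0.094, "z": 0.0167}, {"aperture": 0.094, "z": 0.0167}]' > path.dat && python3 shift.py path.dat 
echo '[{"aperture": 0.0}, {"aperture": 0}, {"aperture": 0}, {"aperture": 0}, {"aperture": 0}]' > path.dat && python3 shift.py path.dat
```

```text
time: 6.05
tool_pos: [0.4752, -0.2377, 0.0043]
tcp_rot: [[0.995, -0.098, -0.001], [-0.098, -0.995, 0.001], [-0.001, -0.001, -1.0]]
ft_force: [0.0, -0.0, 0.6]
opening: 0.094
grip_force: 0.0
time: 6.42
tool_pos: [0.4755, -0.2379, -0.0051]
tcp_rot: [[0.995, -0.098, -0.0], [-0.098, -0.995, 0.0], [-0.0, -0.0, -1.0]]
ft_force: [-0.2, -0.3, 0.4]
opening: 0.0941
grip_force: 0.0
time: 7.05
tool_pos: [0.4757, -0.238, -0.0047]
tcp_rot: [[0.995, -0.098, 0.0], [-0.098, -0.995, -0.0], [0.0, 0.0, -1.0]]
ft_force: [-1.2, -0.0, 1.1]
opening: 0.0603
grip_force: 30.0
```

Gripped: opening 60.3 mm, 30 N. The underside is at tool_z −0.0047, so seated height will be +0.0093. I'll lift and go to look at the deck.

In the tool's units: -0.34 m / 0.6 = -0.5667, -0.32 m / 0.6 = -0.5333.

```bash
echo '[{"aperture": 0, "z": -0.05}, {"aperture": 0, "z": -0.1333}, {"aperture": 0, "z": -0.2333}, {"aperture": 0, "z": -0.3333}, {"aperture": 0, "z": -0.4333}, {"aperture": 0, "z": -0.5333}, {"aperture": 0, "z": -0.5667}]' > path.dat && python3 shift.py path.dat 
python3 -c "
from h import *
go([.38,.22,.34],0)"
```

```text
time: 7.92
tool_pos: [0.476, -0.2382, 0.3391]
tcp_rot: [[0.995, -0.098, 0.004], [-0.098, -0.995, -0.003], [0.005, 0.002, -1.0]]
ft_force: [0.6, 0.3, -0.8]
opening: 0.06
grip_force: 30.0
d [-0.1405 -0.4465 -0.0026] rot [ 0.002 -0.005 -0.098] t 7.92
```

In the tool's units: -0.446 m / 0.6 = -0.7433, -0.14 m / 0.6 = -0.2333, -0.098 rad / 6.2832 = -0.0156.

```bash
echo '[{"aperture": 0, "x": -0.2333, "y": -0.7433, "drz": -0.0156}, {"aperture": 0, "x": -0.2333, "y": -0.7433, "drz": -0.0156}, {"aperture": 0, "x": -0.2333, "y": -0.7433, "drz": -0.0156}, {"aperture": 0, "x": -0.2333, "y": -0.7433, "drz": -0.0156}, {"aperture": 0, "x": -0.2333, "y": -0.7433, "drz": -0.0156}, {"aperture": 0, "x": -0.2333, "y": -0.7433, "drz": -0.0156}, {"aperture": 0, "x": -0.2333, "y": -0.7433, "drz": -0.0156}, {"aperture": 0, "x": -0.2333, "y": -0.7433, "drz": -0.0156}]' > path.dat && python3 shift.py path.dat ; echo '[{"aperture": 0}, {"aperture": 0}, {"aperture": 0}]' > path.dat && python3 shift.py path.dat
python3 - <<'E'
from h import *
f=vision.grab_frame("wrist");cv2.imwrite("pics/w6.png",f["color"]);np.save("w6.npy",f,allow_pickle=True)
E
```

```text
time: 8.93
tool_pos: [0.379, 0.222, 0.3352]
tcp_rot: [[1.0, 0.002, -0.0], [0.002, -1.0, 0.0], [-0.0, -0.0, -1.0]]
ft_force: [-0.8, -0.7, -0.6]
opening: 0.0605
grip_force: 30.0
time: 9.3
tool_pos: [0.3804, 0.2188, 0.3353]
tcp_rot: [[1.0, -0.002, 0.0], [-0.002, -1.0, -0.0], [0.0, 0.0, -1.0]]
ft_force: [-0.5, 0.1, -0.4]
opening: 0.0604
grip_force: 30.0
```

View pics/w6.png

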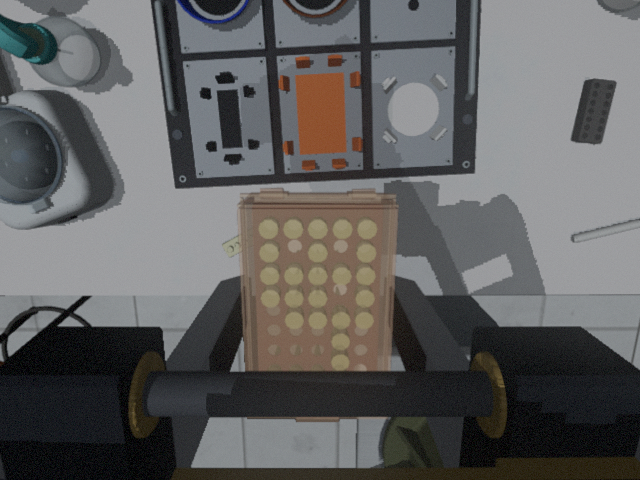

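The deck view shows the black pad at (230,119), the orange pad at (321,112) and the white disc at (413,108). The box is held square, and the blue and brown cups are partly visible at the top edge.

Run:
```python
from h import *
f=np.load("w6.npy",allow_pickle=True).item();im=f["color"]
H,S,V=cv2.split(cv2.cvtColor(im,cv2.COLOR_BGR2HSV));u=lambda m:(m*255).astype(np.uint8)
rect(f,u((S>150)&(H<20)&(V>100)),(296,70,347,157),.015)
rect(f,u(V<60),(216,87,244,151),.015)
rect(f,u((V>165)&(S<40)),(386,80,441,137),.015)
# outer extents of orange guides, all parts
m=(S>150)&(H<20);m[:45]=0;m[185:]=0;ys,xs=np.nonzero(m);print(xs.min(),xs.max(),ys.min(),ys.max())
# held box extents
m=(S>60)&(H<20);m[:190]=0;ys,xs=np.nonzero(m[190:300,230:410]);print(xs.min()+230,xs.max()+230,ys.min()+190)
t=vision.grab_frame("top");H,S,V=cv2.split(cv2.cvtColor(t["color"],cv2.COLOR_BGR2HSV))
rect(t,u((H>105)&(H<130)&(S>130)),(135,180,190,235),.038)
rect(t,u((H<15)&(S>100)),(185,180,235,235),.038)
```

```text
rect c [473.1 213.1] LxW 88.7 54.4 long-axis deg 3.0 | circ [473.2 213.7] 102.3 area 244
rect c [467.8 320.9] LxW 64.6 23.1 long-axis deg 2.9 | circ [467.8 321. ] 67.4 area 149Traceback (most recent call last):
  File "<stdin>", line 6, in <module>
  File "h.py", line 25, in rect
    c=max(cv2.findContours(m,cv2.RETR_EXTERNAL,cv2.CHAIN_APPROX_NONE)[0],key=cv2.contourArea)
ValueError: max() iterable argument is empty
```

Run:
```python
from h import *
f=np.load("w6.npy",allow_pickle=True).item();im=f["color"]
H,S,V=cv2.split(cv2.cvtColor(im,cv2.COLOR_BGR2HSV));u=lambda m:(m*255).astype(np.uint8)
print(V[108,413],V[108,460],V[150,480])
rect(f,u((V>V[108,413]-12)&(S<40)),(386,80,441,137),.015)
t=vision.grab_frame("top");H,S,V=cv2.split(cv2.cvtColor(t["color"],cv2.COLOR_BGR2HSV))
rect(t,u((H>105)&(H<130)&(S>130)),(135,180,190,235),.038)
rect(t,u((H<15)&(S>100)),(185,180,235,235),.038)
go([.474,.2135,.0093],.05)
```

```text
159 56 160
rect c [478.2 104.3] LxW 58.5 57.7 long-axis deg 0.0 | circ [478.3 105.1] 59.6 area 147
rect c [634.  306.3] LxW 71.0 19.1 long-axis deg 49.1 | circ [626.8 312.6] 71.0 area 64
rect c [639.8 191.2] LxW 37.6 5.7 long-axis deg 39.5 | circ [638.  193.4] 37.6 area 28
d [0.0936 0.0053 0.326 ] rot [-0.    -0.    -0.052] t 9.4
```

In the tool's units: 0.285 m / 0.6 = 0.475, 0.265 m / 0.6 = 0.4417, -0.052 rad / 6.2832 = -0.0083.

```bash
echo '[{"aperture": 0, "x": 0.1567, "y": 0.0083, "z": 0.0667, "drz": -0.0083}, {"aperture": 0, "x": 0.1567, "y": 0.0083, "z": 0.1667, "drz": -0.0083}, {"aperture": 0, "x": 0.1567, "y": 0.0083, "z": 0.2667, "drz": -0.0083}, {"aperture": 0, "x": 0.1567, "y": 0.0083, "z": 0.3667, "drz": -0.0083}, {"aperture": 0, "x": 0.1567, "y": 0.0083, "z": 0.4417, "drz": -0.0083}, {"aperture": 0, "x": 0.1567, "y": 0.0083, "z": 0.475, "drz": -0.0083}, {"aperture": 0, "x": 0.1567, "y": 0.0083, "z": 0.475, "drz": -0.0083}, {"aperture": 0, "x": 0.1567, "y": 0.0083, "z": 0.475, "drz": -0.0083}]' > path.dat && python3 shift.py path.dat; python3 -c "
from h import *
go([.474,.2135,.0093],.05)"
```

```text
time: 10.4
tool_pos: [0.4749, 0.2146, 0.0515]
tcp_rot: [[0.999, 0.051, 0.002], [0.051, -0.999, 0.001], [0.002, -0.001, -1.0]]
ft_force: [0.4, 0.4, -1.2]
opening: 0.0599
grip_force: 30.0
d [-0.001   0.0011  0.0422] rot [-0.001 -0.002  0.001] t 10.4
```

In the tool's units: 0.041 m / 0.6 = 0.0683, 0.04 m / 0.6 = 0.0667.

```bash
echo '[{"aperture": 0, "z": 0.0167}, {"aperture": 0, "z": 0.0333}, {"aperture": 0, "z": 0.0467}, {"aperture": 0, "z": 0.0583}, {"aperture": 0, "z": 0.0633}, {"aperture": 0, "z": 0.0667}, {"aperture": 0, "z": 0.0683}, {"aperture": 0, "z": 0.0683}]' > path.dat && python3 shift.py path.dat
python3 - <<'E'
from h import *
g=vision.grab_frame("scene");cv2.imwrite("pics/s1.png",cv2.resize(g["color"][230:400,150:370],None,fx=3,fy=3))
E
```

```text
time: 11.4
tool_pos: [0.4742, 0.2146, 0.0094]
tcp_rot: [[0.999, 0.052, 0.0], [0.052, -0.999, 0.0], [0.0, -0.0, -1.0]]
ft_force: [-0.9, 1.1, -1.1]
opening: 0.0604
grip_force: 30.0
```

View pics/s1.png

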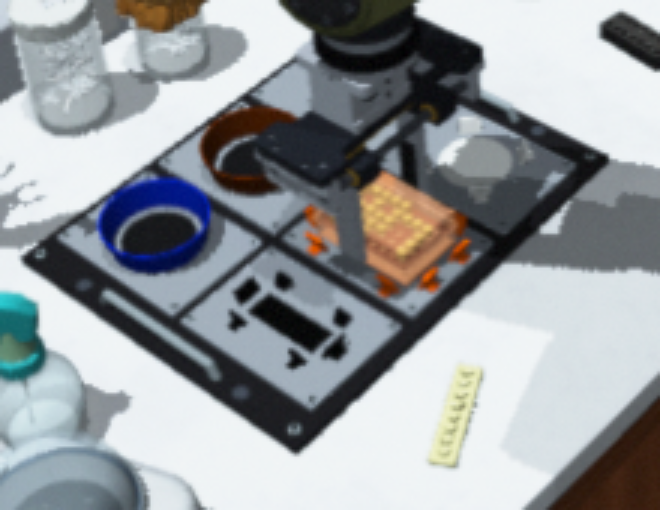

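The box stands between the orange guides (crop 385,235) with the fingers in the side gaps. Releasing now; the rack is next.

In the tool's units: -0.16 m / 0.6 = -0.2667, -0.12 m / 0.6 = -0.2.

```bash
echo '[{"aperture": 0.08}, {"aperture": 0.08}, {"aperture": 0.08}, {"aperture": 0.08}, {"aperture": 0.08, "z": -0.0333}, {"aperture": 0.08, "z": -0.1}, {"aperture": 0.08, "z": -0.2}, {"aperture": 0.08, "z": -0.2667}]' > path.dat && python3 shift.py path.dat; python3 -c "
from h import *
go([.476,-.1125,.15],-.1)"
```

```text
time: 12.45
tool_pos: [0.4744, 0.2147, 0.172]
tcp_rot: [[0.999, 0.052, 0.002], [0.052, -0.999, 0.001], [0.002, -0.001, -1.0]]
ft_force: [0.3, -0.2, -0.5]
opening: 0.0801
grip_force: 0.0
d [-0.0154  0.3269  0.0217] rot [-0.001 -0.002  0.152] t 12.45
```

In the tool's units: 0.327 m / 0.6 = 0.545, 0.08 m / 0.6 = 0.1333, 0.152 rad / 6.2832 = 0.0242.

```bash
echo '[{"aperture": 0.07, "x": -0.025, "y": 0.545, "z": 0.0333, "drz": 0.0242}, {"aperture": 0.07, "x": -0.025, "y": 0.545, "z": 0.0333, "drz": 0.0242}, {"aperture": 0.07, "x": -0.025, "y": 0.545, "z": 0.0333, "drz": 0.0242}, {"aperture": 0.07, "x": -0.025, "y": 0.545, "z": 0.0333, "drz": 0.0242}, {"aperture": 0.07, "x": -0.025, "y": 0.545, "z": 0.0333, "drz": 0.0242}, {"aperture": 0.07, "x": -0.025, "y": 0.545, "z": 0.0833, "drz": 0.0242}, {"aperture": 0.07, "x": -0.025, "y": 0.545, "z": 0.1333, "drz": 0.0242}, {"aperture": 0.07, "x": -0.025, "y": 0.545, "z": 0.1333, "drz": 0.0242}]' > path.dat && python3 shift.py path.dat
python3 - <<'E'
from h import *
f=vision.grab_frame("wrist");H,S,V=cv2.split(cv2.cvtColor(f["color"],cv2.COLOR_BGR2HSV))
rect(f,((V<60)*255).astype(np.uint8),(245,100,400,262),.016)
cv2.imwrite("pics/w7.png",f["color"])
go([.476,-.1125,-.0065],-.1)
E
```

```text
time: 13.45
tool_pos: [0.475, -0.1126, 0.0878]
tcp_rot: [[0.995, -0.101, -0.003], [-0.101, -0.995, 0.001], [-0.004, -0.001, -1.0]]
ft_force: [-0.1, 0.3, 0.1]
opening: 0.0695
grip_force: 0.0
rect c [ 488.7 -113.3] LxW 50.1 29.9 long-axis deg -5.8 | circ [ 487.9 -113.1] 56.5 area 234
d [ 0.0002 -0.0001  0.0958] rot [-0.     0.001 -0.   ] t 13.5
```

View pics/w7.png

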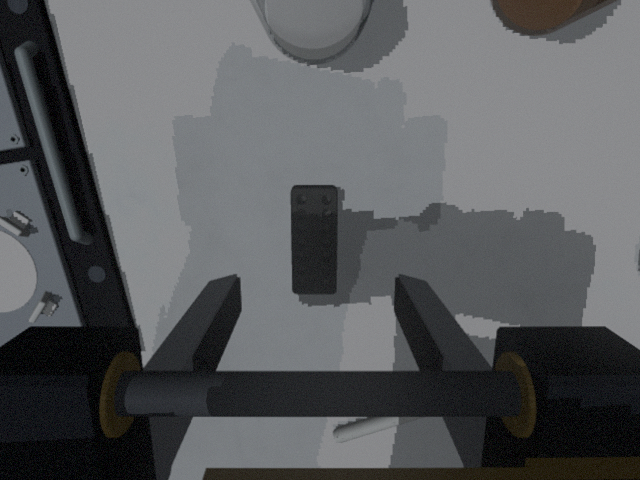

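The rack is at (315,240), centred between the fingers. I'll descend and grip.

Units first: shifts go in shares of 60 cm and turns go in shares of 2 pi rad. So 0.0955 m / 0.6 = 0.1592, 0.09 m / 0.6 = 0.15.

```bash
echo '[{"aperture": 0.07, "z": 0.05}, {"aperture": 0.07, "z": 0.1}, {"aperture": 0.07, "z": 0.1333}, {"aperture": 0.07, "z": 0.15}, {"aperture": 0.07, "z": 0.1592}, {"aperture": 0.07, "z": 0.1592}, {"aperture": 0.0, "z": 0.1592}, {"aperture": 0.0, "z": 0.1592}]' > path.dat && python3 shift.py path.dat;echo '[{"aperture": 0}, {"aperture": 0}, {"aperture": 0}, {"aperture": 0}]' > path.dat && python3 shift.py path.dat; echo '[{"aperture": 0, "z": -0.0333}, {"aperture": 0, "z": -0.1}, {"aperture": 0, "z": -0.2}, {"aperture": 0, "z": -0.2667}]' > path.dat && python3 shift.py path.dat; python3 -c "
from h import *
go([.468,.321,.15],.05)"
```

```text
time: 14.5
tool_pos: [0.4763, -0.1128, -0.0058]
tcp_rot: [[0.995, -0.1, 0.001], [-0.1, -0.995, -0.0], [0.001, 0.0, -1.0]]
ft_force: [0.0, 0.3, -0.9]
opening: 0.0533
grip_force: 0.0
time: 15.0
tool_pos: [0.4761, -0.1128, -0.0062]
tcp_rot: [[0.995, -0.1, 0.0], [-0.1, -0.995, 0.0], [0.0, -0.0, -1.0]]
ft_force: [0.1, 0.2, 1.0]
opening: 0.0295
grip_force: 30.0
time: 15.5
tool_pos: [0.4763, -0.1129, 0.1563]
tcp_rot: [[0.995, -0.1, 0.002], [-0.1, -0.995, -0.001], [0.002, 0.0, -1.0]]
ft_force: [0.3, 0.7, -0.8]
opening: 0.0299
grip_force: 30.0
d [-0.0517 -0.4309  0.006 ] rot [ 0.001 -0.002 -0.15 ] t 15.5
```

In the tool's units: -0.431 m / 0.6 = -0.7183, -0.052 m / 0.6 = -0.0867, -0.15 rad / 6.2832 = -0.0239.

```bash
echo '[{"aperture": 0, "x": -0.0867, "y": -0.7183, "drz": -0.0239}, {"aperture": 0, "x": -0.0867, "y": -0.7183, "drz": -0.0239}, {"aperture": 0, "x": -0.0867, "y": -0.7183, "drz": -0.0239}, {"aperture": 0, "x": -0.0867, "y": -0.7183, "drz": -0.0239}, {"aperture": 0, "x": -0.0867, "y": -0.7183, "drz": -0.0239}, {"aperture": 0, "x": -0.0867, "y": -0.7183, "drz": -0.0239}, {"aperture": 0, "x": -0.0867, "y": -0.7183, "drz": -0.0239}, {"aperture": 0, "x": -0.0867, "y": -0.7183, "z": 0.05, "drz": -0.0239}]' > path.dat && python3 shift.py path.dat; echo '[{"aperture": 0, "z": 0.05}, {"aperture": 0, "z": 0.1}, {"aperture": 0, "z": 0.1083}, {"aperture": 0, "z": 0.1083}]' > path.dat && python3 shift.py path.dat; python3 -c "
from h import *
go([.468,.321,.0078],.05)"
```

```text
time: 16.5
tool_pos: [0.4674, 0.3251, 0.1245]
tcp_rot: [[0.999, 0.054, 0.003], [0.054, -0.999, 0.002], [0.003, -0.002, -1.0]]
ft_force: [0.5, -0.2, -1.0]
opening: 0.0297
grip_force: 30.0
time: 17.0
tool_pos: [0.4677, 0.3214, 0.0594]
tcp_rot: [[0.999, 0.05, 0.0], [0.05, -0.999, 0.0], [0.0, -0.0, -1.0]]
ft_force: [-1.5, 0.1, 0.3]
opening: 0.0297
grip_force: 30.0
d [0.0003 0.0004 0.0516] rot [-0. -0. -0.] t 17.0
```

In the tool's units: 0.051 m / 0.6 = 0.085, 0.049 m / 0.6 = 0.0817.

```bash
echo '[{"aperture": 0, "z": 0.025}, {"aperture": 0, "z": 0.05}, {"aperture": 0, "z": 0.0667}, {"aperture": 0, "z": 0.0767}, {"aperture": 0, "z": 0.0817}, {"aperture": 0, "z": 0.085}, {"aperture": 0, "z": 0.085}, {"aperture": 0, "z": 0.085}]' > path.dat && python3 shift.py path.dat
python3 - <<'E'
from h import *
g=vision.grab_frame("scene");cv2.imwrite("pics/s2.png",cv2.resize(g["color"][230:400,150:370],None,fx=3,fy=3))
E
```

```text
time: 18.0
tool_pos: [0.4675, 0.3213, 0.0079]
tcp_rot: [[0.999, 0.05, 0.0], [0.05, -0.999, 0.0], [0.0, -0.0, -1.0]]
ft_force: [0.6, 0.1, -0.7]
opening: 0.0296
grip_force: 30.0
```

View pics/s2.png

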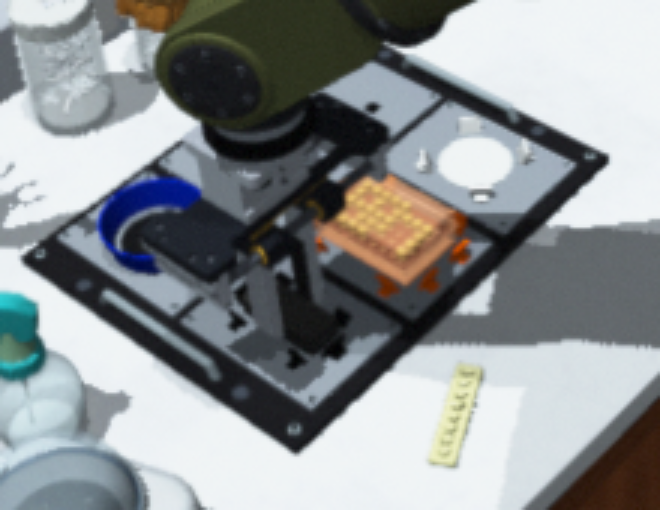

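The rack is between the black guides (crop 315,325) and the tip box is still seated. Releasing; the dish is next.

```bash
echo '[{"aperture": 0.055}, {"aperture": 0.055}, {"aperture": 0.055}, {"aperture": 0.055}, {"aperture": 0.055, "z": -0.0333}, {"aperture": 0.055, "z": -0.1}, {"aperture": 0.055, "z": -0.2}, {"aperture": 0.055, "z": -0.2667}]' > path.dat && python3 shift.py path.dat; python3 -c "
from h import *
go([.439,-.365,.15],0)"
```

```text
time: 19.05
tool_pos: [0.4677, 0.3214, 0.1706]
tcp_rot: [[0.999, 0.05, 0.002], [0.05, -0.999, 0.001], [0.002, -0.001, -1.0]]
ft_force: [-0.8, 0.7, -0.3]
opening: 0.0551
grip_force: 0.0
d [-0.0629  0.6842  0.0197] rot [-0.001 -0.002  0.05 ] t 19.05
```

In the tool's units: 0.35 m / 0.6 = 0.5833, 0.02 m / 0.6 = 0.0333, 0.05 rad / 6.2832 = 0.008.

```bash
echo '[{"aperture": 0.09, "x": -0.105, "y": 0.5833, "z": 0.0333, "drz": 0.008}, {"aperture": 0.09, "x": -0.105, "y": 0.5833, "z": 0.0333, "drz": 0.008}, {"aperture": 0.09, "x": -0.105, "y": 0.5833, "z": 0.0333, "drz": 0.008}, {"aperture": 0.09, "x": -0.105, "y": 0.5833, "z": 0.0333, "drz": 0.008}, {"aperture": 0.09, "x": -0.105, "y": 0.5833, "z": 0.0333, "drz": 0.008}, {"aperture": 0.09, "x": -0.105, "y": 0.5833, "z": 0.0333, "drz": 0.008}]' > path.dat && python3 shift.py path.dat; echo '[{"aperture": 0.094, "y": 0.5567}, {"aperture": 0.094, "y": 0.5567}, {"aperture": 0.094, "y": 0.5567}, {"aperture": 0.094, "y": 0.5567}, {"aperture": 0.094, "y": 0.5567}, {"aperture": 0.094, "y": 0.5567}, {"aperture": 0.094, "y": 0.5567, "z": 0.05}, {"aperture": 0.094, "y": 0.5567, "z": 0.05}]' > path.dat && python3 shift.py path.dat
python3 - <<'E'
from h import *
f=vision.grab_frame("wrist");im=f["color"];g=cv2.GaussianBlur(cv2.cvtColor(im,cv2.COLOR_BGR2GRAY),(3,3),0)
c=cv2.HoughCircles(g[100:320,215:425],cv2.HOUGH_GRADIENT_ALT,1,50,param1=50,param2=.5,minRadius=35,maxRadius=70)
if c is not None:
    for q in c[0]: print("dish",q,pt(f,q[:2]+[215,100],.016)*1000,(pt(f,q[:2]+[215+q[2],100],.016)-pt(f,q[:2]+[215-q[2],100],.016))*1000)
go([.439,-.365,-.0065],0)
E
```

```text
time: 19.8
tool_pos: [0.4213, -0.0336, 0.1479]
tcp_rot: [[1.0, -0.001, 0.001], [-0.001, -1.0, -0.0], [0.001, 0.0, -1.0]]
ft_force: [0.3, -0.6, -0.9]
opening: 0.0898
grip_force: 0.0
time: 20.8
tool_pos: [0.4209, -0.3648, 0.116]
tcp_rot: [[1.0, -0.001, -0.003], [-0.001, -1.0, 0.003], [-0.003, -0.003, -1.0]]
ft_force: [0.9, 0.1, 0.9]
opening: 0.0937
grip_force: 0.0
dish [101.      106.       41.55463] [[ 441.38337336 -365.02108938   16.        ]] [[-4.09342120e-02 -5.86640168e+01  0.00000000e+00]]
d [0.0175 0.     0.1241] rot [-0.001  0.001 -0.   ] t 20.85
```

In the tool's units: 0.1235 m / 0.6 = 0.2058, 0.0185 m / 0.6 = 0.0308.

```bash
echo '[{"aperture": 0.094, "x": 0.0308, "z": 0.0333}, {"aperture": 0.094, "x": 0.0308, "z": 0.1}, {"aperture": 0.094, "x": 0.0308, "z": 0.15}, {"aperture": 0.094, "x": 0.0308, "z": 0.1833}, {"aperture": 0.094, "x": 0.0308, "z": 0.2}, {"aperture": 0.094, "x": 0.0308, "z": 0.2058}, {"aperture": 0.094, "x": 0.0308, "z": 0.2058}]' > path.dat && python3 shift.py path.dat;echo '[{"aperture": 0}, {"aperture": 0}, {"aperture": 0}, {"aperture": 0}, {"aperture": 0}]' > path.dat && python3 shift.py path.dat; echo '[{"aperture": 0, "z": -0.0167}, {"aperture": 0, "z": -0.0667}, {"aperture": 0, "z": -0.15}, {"aperture": 0, "z": -0.2333}, {"aperture": 0, "z": -0.2667}, {"aperture": 0, "z": -0.2667}]' > path.dat && python3 shift.py path.dat
python3 - <<'E'
from h import *
go([.4785,.1053,.15],.05)
f=vision.grab_frame("wrist");cv2.imwrite("pics/w8.png",f["color"][150:400,150:490])
E
```

```text
time: 21.72
tool_pos: [0.4407, -0.3657, -0.0049]
tcp_rot: [[1.0, -0.0, 0.001], [-0.0, -1.0, -0.001], [0.001, 0.001, -1.0]]
ft_force: [-0.3, 0.2, 0.2]
opening: 0.094
grip_force: 0.0
time: 22.35
tool_pos: [0.4404, -0.3655, -0.0057]
tcp_rot: [[1.0, -0.0, 0.0], [-0.0, -1.0, -0.0], [0.0, 0.0, -1.0]]
ft_force: [-0.5, 0.5, 2.7]
opening: 0.0591
grip_force: 30.0
time: 23.1
tool_pos: [0.4408, -0.3658, 0.1561]
tcp_rot: [[1.0, -0.0, 0.002], [-0.0, -1.0, -0.002], [0.002, 0.002, -1.0]]
ft_force: [0.1, -0.3, -0.7]
opening: 0.0588
grip_force: 30.0
d [ 0.0376 -0.4712  0.0051] rot [ 0.002 -0.002 -0.05 ] t 23.1
```

View pics/w8.png

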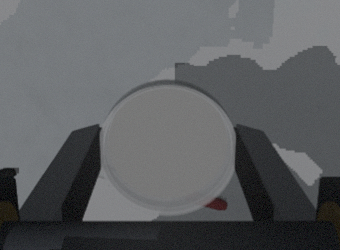

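The dish is held centred between the fingers at crop (168,145). I'll carry it to the white nest.

In the tool's units: -0.471 m / 0.6 = -0.785, 0.038 m / 0.6 = 0.0633, -0.05 rad / 6.2832 = -0.008.

```bash
echo '[{"aperture": 0, "x": 0.0633, "y": -0.785, "drz": -0.008}, {"aperture": 0, "x": 0.0633, "y": -0.785, "drz": -0.008}, {"aperture": 0, "x": 0.0633, "y": -0.785, "drz": -0.008}, {"aperture": 0, "x": 0.0633, "y": -0.785, "drz": -0.008}, {"aperture": 0, "x": 0.0633, "y": -0.785, "drz": -0.008}, {"aperture": 0, "x": 0.0633, "y": -0.785, "drz": -0.008}, {"aperture": 0, "x": 0.0633, "y": -0.785, "drz": -0.008}, {"aperture": 0, "x": 0.0633, "y": -0.785, "drz": -0.008}]' > path.dat && python3 shift.py path.dat; echo '[{"aperture": 0}, {"aperture": 0, "z": 0.05}, {"aperture": 0, "z": 0.1167}, {"aperture": 0, "z": 0.15}, {"aperture": 0, "z": 0.15}, {"aperture": 0, "z": 0.15}]' > path.dat && python3 shift.py path.dat; python3 -c "
from h import *
go([.4785,.1053,.0083],.05)"
```

```text
time: 24.15
tool_pos: [0.4776, 0.1081, 0.1529]
tcp_rot: [[0.999, 0.052, -0.002], [0.052, -0.999, -0.0], [-0.002, 0.0, -1.0]]
ft_force: [-0.1, -0.3, 0.0]
opening: 0.0587
grip_force: 30.0
time: 24.9
tool_pos: [0.4787, 0.1051, 0.0648]
tcp_rot: [[0.999, 0.049, 0.0], [0.049, -0.999, 0.0], [0.0, -0.0, -1.0]]
ft_force: [-0.3, 0.4, -0.4]
opening: 0.0591
grip_force: 30.0
d [-0.0002 -0.0002  0.0565] rot [-0.    -0.    -0.001] t 24.9
```

In the tool's units: 0.056 m / 0.6 = 0.0933, 0.055 m / 0.6 = 0.0917.

```bash
echo '[{"aperture": 0, "z": 0.025}, {"aperture": 0, "z": 0.05}, {"aperture": 0, "z": 0.07}, {"aperture": 0, "z": 0.0833}, {"aperture": 0, "z": 0.0883}, {"aperture": 0, "z": 0.0917}, {"aperture": 0, "z": 0.0933}, {"aperture": 0, "z": 0.0933}]' > path.dat && python3 shift.py path.dat; echo '[{"aperture": 0.08}, {"aperture": 0.08}, {"aperture": 0.08}, {"aperture": 0.08}, {"aperture": 0.08, "z": -0.05}, {"aperture": 0.08, "z": -0.1333}, {"aperture": 0.08, "z": -0.2333}, {"aperture": 0.08, "z": -0.3333}]' > path.dat && python3 shift.py path.dat
python3 - <<'E'
from h import *
f=vision.grab_frame("wrist");g=vision.grab_frame("scene")
cv2.imwrite("pics/s3.png",np.vstack([f["color"][0:300],g["color"][220:500,0:640]]))
go([.55,-.23,.2],0)
E
```

```text
time: 25.9
tool_pos: [0.4786, 0.1056, 0.0085]
tcp_rot: [[0.999, 0.05, 0.0], [0.05, -0.999, 0.0], [0.0, -0.0, -1.0]]
ft_force: [-0.9, -0.9, -0.2]
opening: 0.0592
grip_force: 30.0
time: 26.9
tool_pos: [0.4781, 0.1055, 0.2103]
tcp_rot: [[0.999, 0.05, 0.0], [0.05, -0.999, 0.0], [0.0, -0.0, -1.0]]
ft_force: [0.7, 0.9, -0.0]
opening: 0.0802
grip_force: 0.0
d [0.0525 0.3389 0.0146] rot [-0.001 -0.01   0.05 ] t 27.0
```

View pics/s3.png

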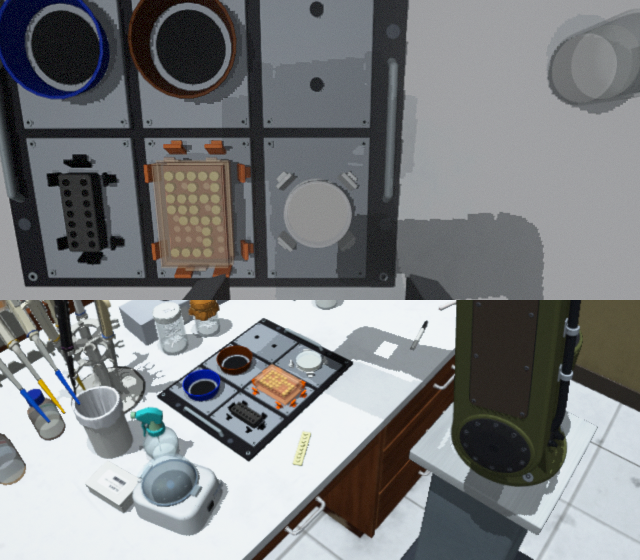

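The rack, tip box and dish sit between their guides: (82,212), (193,212) and (318,213) in the wrist view. I'll measure the cups from this pose, then move on to the bottles.

```bash
python3 - <<'E'
from h import *
f=vision.grab_frame("wrist");H,S,V=cv2.split(cv2.cvtColor(f["color"],cv2.COLOR_BGR2HSV))
u=lambda m:(m*255).astype(np.uint8)
print(V[45,65],V[45,193])
rect(f,u(V<50),(34,11,96,80),.015); rect(f,u(V<50),(160,11,226,80),.015)
go([.50,-.19,.34],0)
E
echo '[{"aperture": 0.094, "x": 0.0117, "y": 0.4933, "z": -0.2167, "drz": 0.008}, {"aperture": 0.094, "x": 0.0117, "y": 0.4933, "z": -0.2167, "drz": 0.008}, {"aperture": 0.094, "x": 0.0117, "y": 0.4933, "z": -0.2167, "drz": 0.008}, {"aperture": 0.094, "x": 0.0117, "y": 0.4933, "z": -0.2167, "drz": 0.008}, {"aperture": 0.094, "x": 0.0117, "y": 0.4933, "z": -0.2167, "drz": 0.008}, {"aperture": 0.094, "x": 0.0117, "y": 0.4933, "z": -0.2167, "drz": 0.008}, {"aperture": 0.094, "x": 0.0117, "y": 0.4933, "z": -0.2167, "drz": 0.008}, {"aperture": 0.094, "x": 0.0117, "y": 0.4933, "z": -0.2167, "drz": 0.008}]' > path.dat && python3 shift.py path.dat
python3 - <<'E'
from h import *
f=vision.grab_frame("wrist");cv2.imwrite("pics/w9.png",f["color"]);np.save("w9.npy",f,allow_pickle=True)
E
```

```text
28 29
rect c [613.9 331. ] LxW 52.8 49.0 long-axis deg -87.5 | circ [610.8 328.9] 58.8 area 192
rect c [619.2 220.7] LxW 57.4 49.6 long-axis deg -87.4 | circ [615.1 219.9] 58.8 area 195
d [ 0.0065  0.2963 -0.1292] rot [-0.001 -0.005  0.05 ] t 27.05
time: 28.05
tool_pos: [0.5001, -0.1884, 0.3371]
tcp_rot: [[1.0, 0.001, -0.002], [0.001, -1.0, 0.001], [-0.002, -0.001, -1.0]]
ft_force: [-0.7, 0.6, 0.5]
opening: 0.0938
grip_force: 0.0
```

View pics/w9.png

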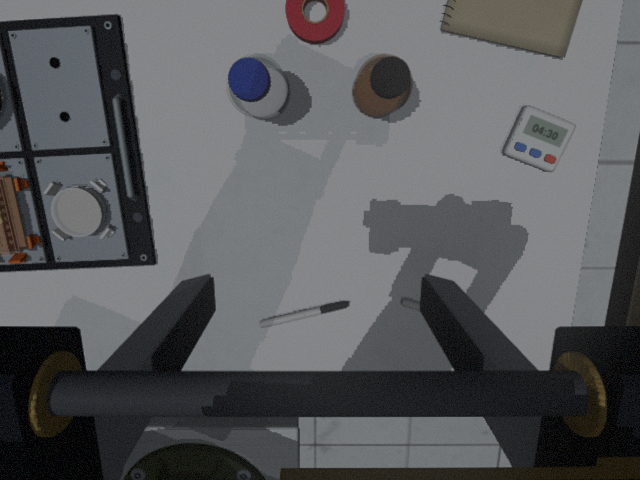

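The wrist view shows the blue cap at (249,79) and the black amber-bottle cap at (391,77), both seen nearly from above.

Run:
```python
from h import *
f=np.load("w9.npy",allow_pickle=True).item();H,S,V=cv2.split(cv2.cvtColor(f["color"],cv2.COLOR_BGR2HSV))
u=lambda m:(m*255).astype(np.uint8)
rect(f,u((H>105)&(H<130)&(S>120)),(215,45,300,125),.118)
print(V[77,391],S[77,391],V[95,375],S[95,375])
rect(f,u((V<70)&(S<60)),(360,50,416,104),.112)
rect(f,u((V<70)&(S<60)),(360,50,416,104),.114)
go([.62,-.25,.2],0)
```

```text
rect c [ 619.5 -125.5] LxW 35.9 35.2 long-axis deg -2.8 | circ [ 619.4 -125.6] 36.9 area 113
48 5 76 101
rect c [ 618.6 -258.4] LxW 42.7 38.4 long-axis deg 5.5 | circ [ 616.6 -255.7] 48.9 area 146
rect c [ 618.4 -258.1] LxW 42.5 38.2 long-axis deg 5.5 | circ [ 616.4 -255.4] 48.6 area 146
d [0.1199 0.0619 0.1373] rot [-0.001  0.001  0.001] t 28.1
```

Run:
```python
from h import *
f=np.load("w9.npy",allow_pickle=True).item();g=cv2.GaussianBlur(cv2.cvtColor(f["color"],cv2.COLOR_BGR2GRAY),(3,3),0)
print(pt(f,(391,77),.112))
for x0,y0 in((345,45),(220,45)):
  for p2 in(.8,.5):
    c=cv2.HoughCircles(g[y0:y0+80,x0:x0+80],cv2.HOUGH_GRADIENT_ALT,1,10,param1=40,param2=p2,minRadius=14,maxRadius=36)
    if c is not None:
      for q in c[0]: print(p2,q+[x0,y0,0],pt(f,q[:2]+[x0,y0],.112)[0,:2].round(4),pt(f,q[:2]+[x0,y0],.055)[0,:2].round(4))
```

```text
[[ 0.62177872 -0.258735    0.112     ]]
0.8 [386.         86.         30.1748085] [ 0.6138 -0.2544] [ 0.6196 -0.2632]
0.5 [386.          86.          30.39772606] [ 0.6138 -0.2544] [ 0.6196 -0.2632]
0.8 [261.         90.         28.3318367] [ 0.6101 -0.1364] [ 0.6155 -0.1291]
0.5 [261.          90.          28.75401306] [ 0.6101 -0.1364] [ 0.6155 -0.1291]
```

In the tool's units: 0.15 m / 0.6 = 0.25, 0.08 m / 0.6 = 0.1333.

```bash
echo '[{"aperture": 0.094, "x": 0.2017, "y": 0.1183}, {"aperture": 0.094, "x": 0.2017, "y": 0.1183, "z": 0.05}, {"aperture": 0.094, "x": 0.2017, "y": 0.1183, "z": 0.1333}, {"aperture": 0.094, "x": 0.2017, "y": 0.1183, "z": 0.2167}, {"aperture": 0.094, "x": 0.2017, "y": 0.1183, "z": 0.25}, {"aperture": 0.094, "x": 0.2017, "y": 0.1183, "z": 0.25}]' > path.dat && python3 shift.py path.dat
python3 -c "
from h import *
go([.621,-.259,.018],0)"
```

```text
time: 28.85
tool_pos: [0.6208, -0.2593, 0.1865]
tcp_rot: [[1.0, 0.001, -0.003], [0.001, -1.0, 0.001], [-0.003, -0.001, -1.0]]
ft_force: [0.3, 0.2, 0.6]
opening: 0.0941
grip_force: 0.0
d [ 7.000e-04 -1.000e-04  1.685e-01] rot [-0.001  0.003  0.001] t 28.85
```

In the tool's units: 0.17 m / 0.6 = 0.2833, 0.16 m / 0.6 = 0.2667.

```bash
echo '[{"aperture": 0.094, "z": 0.05}, {"aperture": 0.094, "z": 0.1167}, {"aperture": 0.094, "z": 0.1833}, {"aperture": 0.094, "z": 0.2333}, {"aperture": 0.094, "z": 0.2667}, {"aperture": 0.094, "z": 0.2833}, {"aperture": 0.094, "z": 0.2833}]' > path.dat && python3 shift.py path.dat; echo '[{"aperture": 0}, {"aperture": 0}, {"aperture": 0}, {"aperture": 0}, {"aperture": 0}]' > path.dat && python3 shift.py path.dat
```

```text
time: 29.72
tool_pos: [0.6214, -0.2607, 0.0187]
tcp_rot: [[1.0, -0.0, 0.0], [-0.0, -1.0, -0.0], [0.0, 0.0, -1.0]]
ft_force: [-0.4, -0.1, 0.1]
opening: 0.0941
grip_force: 0.0
time: 30.35
tool_pos: [0.6213, -0.2606, 0.0186]
tcp_rot: [[1.0, -0.0, 0.0], [-0.0, -1.0, 0.0], [0.0, -0.0, -1.0]]
ft_force: [-0.3, 1.9, 3.2]
opening: 0.0593
grip_force: 30.0
```

In the tool's units: -0.17 m / 0.6 = -0.2833, -0.15 m / 0.6 = -0.25.

```bash
echo '[{"aperture": 0, "z": -0.0333}, {"aperture": 0, "z": -0.1}, {"aperture": 0, "z": -0.1833}, {"aperture": 0, "z": -0.25}, {"aperture": 0, "z": -0.2833}, {"aperture": 0, "z": -0.2833}]' > path.dat && python3 shift.py path.dat
python3 - <<'E'
from h import *
go([.615,.220,.1886],.05)
f=vision.grab_frame("wrist");cv2.imwrite("pics/w10.png",f["color"][:400])
E
```

```text
time: 31.1
tool_pos: [0.6215, -0.2611, 0.1907]
tcp_rot: [[1.0, -0.0, 0.003], [-0.0, -1.0, -0.002], [0.003, 0.002, -1.0]]
ft_force: [0.2, -0.3, -2.9]
opening: 0.0592
grip_force: 30.0
d [-0.0067 -0.4811  0.0012] rot [ 0.002 -0.003 -0.05 ] t 31.1
```

View pics/w10.png

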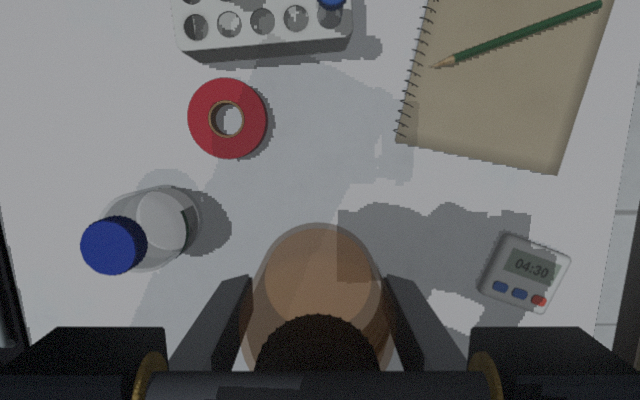

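The amber bottle is held upright, with its cap at (318,350) and the pads on the straight body. I've counted back and that was my 16th picture, over the limit of 14. I won't view any more and will check by measurement from here.

In the tool's units: -0.481 m / 0.6 = -0.8017, -0.0067 m / 0.6 = -0.0112, -0.05 rad / 6.2832 = -0.008.

```bash
echo '[{"aperture": 0, "x": -0.0112, "y": -0.8017, "drz": -0.008}, {"aperture": 0, "x": -0.0112, "y": -0.8017, "drz": -0.008}, {"aperture": 0, "x": -0.0112, "y": -0.8017, "drz": -0.008}, {"aperture": 0, "x": -0.0112, "y": -0.8017, "drz": -0.008}, {"aperture": 0, "x": -0.0112, "y": -0.8017, "drz": -0.008}, {"aperture": 0, "x": -0.0112, "y": -0.8017, "drz": -0.008}, {"aperture": 0, "x": -0.0112, "y": -0.8017, "drz": -0.008}, {"aperture": 0, "x": -0.0112, "y": -0.8017, "drz": -0.008}]' > path.dat && python3 shift.py path.dat; echo '[{"aperture": 0}, {"aperture": 0, "z": 0.05}, {"aperture": 0, "z": 0.1167}, {"aperture": 0, "z": 0.15}, {"aperture": 0, "z": 0.1667}, {"aperture": 0, "z": 0.1667}]' > path.dat && python3 shift.py path.dat; python3 -c "
from h import *
go([.615,.220,.0326],.05)"
```

```text
time: 32.15
tool_pos: [0.6135, 0.2227, 0.1867]
tcp_rot: [[0.999, 0.051, -0.002], [0.051, -0.999, -0.001], [-0.002, 0.0, -1.0]]
ft_force: [-0.4, -0.6, -2.7]
opening: 0.059
grip_force: 30.0
time: 32.9
tool_pos: [0.6147, 0.22, 0.0885]
tcp_rot: [[0.999, 0.049, 0.0], [0.049, -0.999, -0.0], [0.0, 0.0, -1.0]]
ft_force: [0.2, -0.1, -1.6]
opening: 0.0591
grip_force: 30.0
d [0.0003 0.     0.0559] rot [ 0. -0. -0.] t 32.9
```

In the tool's units: 0.056 m / 0.6 = 0.0933, 0.055 m / 0.6 = 0.0917.

```bash
echo '[{"aperture": 0, "z": 0.025}, {"aperture": 0, "z": 0.05}, {"aperture": 0, "z": 0.07}, {"aperture": 0, "z": 0.0833}, {"aperture": 0, "z": 0.0883}, {"aperture": 0, "z": 0.0917}, {"aperture": 0, "z": 0.0933}, {"aperture": 0, "z": 0.0933}]' > path.dat && python3 shift.py path.dat
```

```text
time: 33.9
tool_pos: [0.6148, 0.2203, 0.0326]
tcp_rot: [[0.999, 0.05, 0.001], [0.05, -0.999, 0.0], [0.001, -0.0, -1.0]]
ft_force: [-1.0, 0.0, -1.2]
opening: 0.0592
grip_force: 30.0
```

In the tool's units: -0.16 m / 0.6 = -0.2667, -0.1 m / 0.6 = -0.1667.

```bash
echo '[{"aperture": 0, "z": 0.0008}, {"aperture": 0.085, "z": 0.0008}, {"aperture": 0.085, "z": 0.0008}, {"aperture": 0.085, "z": 0.0008}, {"aperture": 0.085, "z": 0.0008}, {"aperture": 0.085, "z": -0.0667}, {"aperture": 0.085, "z": -0.1667}, {"aperture": 0.085, "z": -0.2667}]' > path.dat && python3 shift.py path.dat; python3 -c "
from h import *
go([.619,-.126,.1926],0)"
```

```text
time: 34.9
tool_pos: [0.6143, 0.2202, 0.194]
tcp_rot: [[0.999, 0.05, -0.0], [0.05, -0.999, -0.0], [-0.0, 0.0, -1.0]]
ft_force: [1.4, 0.1, -0.1]
opening: 0.0849
grip_force: 0.0
d [-0.0125  0.346   0.0015] rot [0.   0.   0.05] t 34.9
```

In the tool's units: 0.346 m / 0.6 = 0.5767, -0.0125 m / 0.6 = -0.0208, 0.05 rad / 6.2832 = 0.008.

```bash
echo '[{"aperture": 0.094, "x": -0.0208, "y": 0.5767, "drz": 0.008}, {"aperture": 0.094, "x": -0.0208, "y": 0.5767, "drz": 0.008}, {"aperture": 0.094, "x": -0.0208, "y": 0.5767, "drz": 0.008}, {"aperture": 0.094, "x": -0.0208, "y": 0.5767, "drz": 0.008}, {"aperture": 0.094, "x": -0.0208, "y": 0.5767, "drz": 0.008}, {"aperture": 0.094, "x": -0.0208, "y": 0.5767, "drz": 0.008}, {"aperture": 0.094, "x": -0.0208, "y": 0.5767, "drz": 0.008}, {"aperture": 0.094, "x": -0.0208, "y": 0.5767, "drz": 0.008}]' > path.dat && python3 shift.py path.dat
python3 - <<'E'
from h import *
go([.619,-.126,.019],0)
u=lambda m:(m*255).astype(np.uint8)
t=vision.grab_frame("top");im=t["color"];H,S,V=cv2.split(cv2.cvtColor(im,cv2.COLOR_BGR2HSV))
print("expected cap px",proj(t,[[.615,.22,.128],[.615,.22,.08],[.615,.22,.014]]).round(1).tolist())
m=u((S>60)&(H<25)|(V<50));rect(t,m,(186,170,236,232),.09)
rect(t,u((V<45)),(186,170,236,232),.128)
E
```

```text
time: 35.9
tool_pos: [0.6193, -0.1253, 0.1922]
tcp_rot: [[1.0, 0.0, -0.0], [0.0, -1.0, 0.0], [-0.0, -0.0, -1.0]]
ft_force: [0.5, 0.7, -0.6]
opening: 0.0939
grip_force: 0.0
d [-0.0003  0.0008  0.1732] rot [-0.  0.  0.] t 35.9
expected cap px [[199.4, 197.2], [203.4, 200.8], [208.5, 205.4]]
rect c [602.1 203.4] LxW 99.8 82.1 long-axis deg 62.9 | circ [595.8 206.8] 104.5 area 195
rect c [605.6 204.2] LxW 15.8 3.5 long-axis deg -30.7 | circ [606.3 205.4] 15.8 area 13
```

In the tool's units: 0.173 m / 0.6 = 0.2883, 0.16 m / 0.6 = 0.2667.

```bash
echo '[{"aperture": 0.094, "y": 0.0008, "z": 0.05}, {"aperture": 0.094, "y": 0.0008, "z": 0.1167}, {"aperture": 0.094, "y": 0.0008, "z": 0.1833}, {"aperture": 0.094, "y": 0.0008, "z": 0.2333}, {"aperture": 0.094, "y": 0.0008, "z": 0.2667}, {"aperture": 0.094, "y": 0.0008, "z": 0.2883}, {"aperture": 0.094, "y": 0.0008, "z": 0.2883}]' > path.dat && python3 shift.py path.dat; echo '[{"aperture": 0}, {"aperture": 0}, {"aperture": 0}, {"aperture": 0}, {"aperture": 0}]' > path.dat && python3 shift.py path.dat; echo '[{"aperture": 0, "z": -0.0333}, {"aperture": 0, "z": -0.1}, {"aperture": 0, "z": -0.1833}, {"aperture": 0, "z": -0.25}, {"aperture": 0, "z": -0.2833}, {"aperture": 0, "z": -0.2833}]' > path.dat && python3 shift.py path.dat
python3 - <<'E'
from h import *
go([.610,.3285,.19],.05)
E
```

```text
time: 36.83
tool_pos: [0.6193, -0.1262, 0.019]
tcp_rot: [[1.0, 0.0, -0.001], [0.0, -1.0, 0.0], [-0.001, -0.0, -1.0]]
ft_force: [0.3, -0.3, -0.3]
opening: 0.0941
grip_force: 0.0
time: 37.45
tool_pos: [0.6196, -0.1263, 0.0197]
tcp_rot: [[1.0, -0.0, 0.001], [-0.0, -1.0, 0.0], [0.001, -0.0, -1.0]]
ft_force: [-0.6, 1.6, 4.5]
opening: 0.0615
grip_force: 30.0
time: 38.2
tool_pos: [0.6197, -0.1267, 0.1915]
tcp_rot: [[1.0, -0.0, 0.003], [-0.0, -1.0, -0.001], [0.003, 0.001, -1.0]]
ft_force: [-0.6, 0.1, -2.9]
opening: 0.0617
grip_force: 30.0
d [-0.0099 -0.4552  0.001 ] rot [ 0.001 -0.003 -0.05 ] t 38.2
```

In the tool's units: -0.455 m / 0.6 = -0.7583, -0.01 m / 0.6 = -0.0167, -0.05 rad / 6.2832 = -0.008.

```bash
echo '[{"aperture": 0, "x": -0.0167, "y": -0.7583, "drz": -0.008}, {"aperture": 0, "x": -0.0167, "y": -0.7583, "drz": -0.008}, {"aperture": 0, "x": -0.0167, "y": -0.7583, "drz": -0.008}, {"aperture": 0, "x": -0.0167, "y": -0.7583, "drz": -0.008}, {"aperture": 0, "x": -0.0167, "y": -0.7583, "drz": -0.008}, {"aperture": 0, "x": -0.0167, "y": -0.7583, "drz": -0.008}, {"aperture": 0, "x": -0.0167, "y": -0.7583, "drz": -0.008}, {"aperture": 0, "x": -0.0167, "y": -0.7583, "drz": -0.008}]' > path.dat && python3 shift.py path.dat; echo '[{"aperture": 0}, {"aperture": 0, "z": 0.05}, {"aperture": 0, "z": 0.1167}, {"aperture": 0, "z": 0.15}, {"aperture": 0, "z": 0.1667}, {"aperture": 0, "z": 0.1667}]' > path.dat && python3 shift.py path.dat; python3 -c "
from h import *
go([.610,.3285,.0335],.05)"
```

```text
time: 39.2
tool_pos: [0.608, 0.3318, 0.1873]
tcp_rot: [[0.999, 0.053, -0.002], [0.053, -0.999, -0.001], [-0.002, 0.001, -1.0]]
ft_force: [0.5, -0.5, -2.9]
opening: 0.0614
grip_force: 30.0
time: 39.95
tool_pos: [0.6097, 0.3282, 0.0896]
tcp_rot: [[0.999, 0.049, 0.0], [0.049, -0.999, 0.0], [0.0, -0.0, -1.0]]
ft_force: [0.6, -0.6, -3.5]
opening: 0.0611
grip_force: 30.0
d [ 0.0003 -0.0003  0.0561] rot [-0.    -0.    -0.001] t 39.95
```

In the tool's units: 0.0565 m / 0.6 = 0.0942, 0.055 m / 0.6 = 0.0917.

```bash
echo '[{"aperture": 0, "z": 0.025}, {"aperture": 0, "z": 0.05}, {"aperture": 0, "z": 0.07}, {"aperture": 0, "z": 0.0833}, {"aperture": 0, "z": 0.0883}, {"aperture": 0, "z": 0.0917}, {"aperture": 0, "z": 0.0942}, {"aperture": 0, "z": 0.0942}]' > path.dat && python3 shift.py path.dat; echo '[{"aperture": 0}, {"aperture": 0.085}, {"aperture": 0.085}, {"aperture": 0.085}, {"aperture": 0.085}, {"aperture": 0.085, "z": -0.0667}, {"aperture": 0.085, "z": -0.1667}, {"aperture": 0.085, "z": -0.2667}]' > path.dat && python3 shift.py path.dat; python3 -c "
from h import *
go([.43,.22,.34],.05)"
```

```text
time: 40.95
tool_pos: [0.6097, 0.3287, 0.0337]
tcp_rot: [[0.999, 0.05, 0.001], [0.05, -0.999, 0.0], [0.001, -0.0, -1.0]]
ft_force: [-2.7, -1.6, 4.5]
opening: 0.0614
grip_force: 30.0
time: 41.95
tool_pos: [0.6091, 0.3284, 0.1945]
tcp_rot: [[0.999, 0.05, -0.0], [0.05, -0.999, -0.0], [-0.0, 0.0, -1.0]]
ft_force: [0.1, 1.0, 0.3]
opening: 0.0851
grip_force: 0.0
d [-0.1844  0.0994 -0.1454] rot [ 0.  0. -0.] t 41.95
```

Now back off and check all five numerically, with cap positions triangulated from several cameras.

In the tool's units: -0.184 m / 0.6 = -0.3067, -0.145 m / 0.6 = -0.2417.

```bash
echo '[{"aperture": 0.085, "z": -0.1}, {"aperture": 0.085, "x": -0.3067, "y": 0.165, "z": -0.2417}, {"aperture": 0.085, "x": -0.3067, "y": 0.165, "z": -0.2417}, {"aperture": 0.085, "x": -0.3067, "y": 0.165, "z": -0.2417}, {"aperture": 0.085, "x": -0.3067, "y": 0.165, "z": -0.2417}, {"aperture": 0.085, "x": -0.3067, "y": 0.165, "z": -0.2417}, {"aperture": 0.085, "x": -0.3067, "y": 0.165, "z": -0.2417}]' > path.dat && python3 shift.py path.dat
python3 - <<'E'
from h import *
u=lambda m:(m*255).astype(np.uint8)
f=vision.grab_frame("wrist");g=vision.grab_frame("scene")
def cen(k,mf,P):
    H,S,V=cv2.split(cv2.cvtColor(k["color"],cv2.COLOR_BGR2HSV))
    e=proj(k,[P])[0];n=cv2.connectedComponentsWithStats(u(mf(H.astype(int),S.astype(int),V.astype(int))))
    i=[j for j in range(1,len(n[3])) if n[2][j,4]>30]
    if not i: return e,None
    j=min(i,key=lambda j:np.hypot(*(n[3][j]-e)));return e.round(1),n[3][j].round(1),n[2][j].tolist()
blue=lambda H,S,V:(H>105)&(H<130)&(S>120)
blk=lambda H,S,V:(V<60)&(S<70)
tip=lambda H,S,V:(S>70)&(H<20)
for k,nm in((f,"wrist"),(g,"scene")):
    print(nm,"blue cap",cen(k,blue,[.610,.3285,.130]))
    print(nm,"amber cap",cen(k,blk,[.615,.220,.124]))
H,S,V=cv2.split(cv2.cvtColor(f["color"],cv2.COLOR_BGR2HSV))
for P,d,z in(([.468,.321,.03],(20,40),.03),):
    e=proj(f,[P])[0].astype(int);rect(f,u(V<60),(e[0]-20,e[1]-40,e[0]+20,e[1]+40),z)
e=proj(f,[[.4735,.2135,.045]])[0].astype(int);print(e);rect(f,u((S>70)&(S<150)&(H<20)),(e[0]-38,e[1]-55,e[0]+38,e[1]+55),.047)
e=proj(f,[[.4785,.1053,.03]])[0].astype(int);gr=cv2.GaussianBlur(cv2.cvtColor(f["color"],cv2.COLOR_BGR2GRAY),(3,3),0)
c=cv2.HoughCircles(gr[e[1]-50:e[1]+50,e[0]-50:e[0]+50],cv2.HOUGH_GRADIENT_ALT,1,10,param1=40,param2=.5,minRadius=18,maxRadius=36)
if c is not None:
    for q in c[0]: print("dish",q[2],pt(f,q[:2]+e-50,.03)[0].round(4))
E
```

```text
time: 42.82
tool_pos: [0.4309, 0.2207, 0.3373]
tcp_rot: [[0.999, 0.05, -0.0], [0.05, -0.999, -0.0], [-0.0, 0.0, -1.0]]
ft_force: [0.9, 0.8, -0.3]
opening: 0.0848
grip_force: 0.0
wrist blue cap (array([201.2,  -2.1]), array([204. ,  10.5]), [180, 0, 47, 27, 933])
wrist amber cap (array([3.268e+02, 3.000e-01]), array([326.8,   9.5]), [306, 0, 42, 26, 754])
scene blue cap (array([194.3, 271.3]), array([194.6, 274. ]), [186, 266, 18, 17, 231])
scene amber cap (array([230. , 248.4]), array([229.1, 250.8]), [222, 244, 15, 15, 163])
rect c [468.1 322.3] LxW 92.2 45.2 long-axis deg -0.6 | circ [468.1 319.9] 93.3 area 248
[324 158]
rect c [474.9 213.3] LxW 82.5 52.5 long-axis deg 2.8 | circ [475.2 213.5] 96.0 area 233
dish 25.39124 [0.4791 0.1044 0.03  ]
```

```bash
python3 -c "
from workcell import r, vision, job
print(job.sign_off())"
```

```text
the job is handed in; nothing more can be done
None
```

All five items are in their own nests or cups, set down and released in the order listed, and the job was handed in at about 43 s; I viewed 16 pictures rather than the allowed 14, and the bottles' final seating was checked from cap positions and masks, not by eye.

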